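Hang the utensil hanger over the rail

ROBOT

A 7-joint arm with a two-finger parallel gripper is mounted at the origin on a cart in front of the work surface, level with it; the furniture and walls round the work are solid. World frame = base frame: x ahead of the robot, y to its left, z up, the work surface at z = 0. Lengths are in mm, angles in rad, forces in N, time in s.
With the tool pointing down it reaches from about 400 to 875 mm from the base axis. Payload 19.3 kg.
Tool frame: the origin (TCP) lies at the very end of the fingers, on their centre line; the grasp point (between the pads) lies 19 mm behind it (hold_point_z is the z of the grasp point in the tool frame, in mm); z points along the fingers, y is the line along which they close (so a half turn about z gives the same grasp; the last joint's range is limited). The gripper opens to 85 mm and grips with 20 to 120 N. Pads are 22 mm wide; open, the fingers measure 114 mm over their backs; the gripper's body (76 mm by 85 mm) begins 54 mm behind the grasp point. The pads swing forward as they close: fully open they stand 13 mm farther back than shut.
Start: joints at [1.208, 0.521, -0.036, 1.599, 0.021, 1.021, -0.113], TCP at [180.368, -598.399, 231.291] pointing down, gripper open.
Joint ranges: [-2.91, 2.91], [-0.3, 2.13], [-1.5, 1.42], [0.17, 2.43], [-1.26, 4.41], [0.16, 1.93], [-2.52, 2.52]. Speed limits (rad/s): [1.89, 1.89, 2.39, 2.39, 3.01, 3.01, 3.01].

INTERFACE

Orientations are given as [roll, pitch, yaw] about the fixed x, y, z axes, in that order (R = Rz(yaw) Ry(pitch) Rx(roll)).
In Python, from plant import * gives the robot as it stands. The module is installed in compiled form; this text tells all that it offers.
- The arm moves only by the tool jog_arm, never from a script. Its argument "targets" is a list of rows, each a list of 6 numbers: the shift along the tool's x, y, z in mm, then the turn, a rotation vector about the tool's x, y, z in degrees. In form: [[x, y, z, rx, ry, rz], ...]. A call has 1 to 20 rows; each row shifts and turns the commanded pose from where the row before left it, along the tool's axes as they then stand; what a row does not reach is not made up. A row lasts 1/8 s, in which the tool goes at most 62.5 mm and 10.7 degrees, less where a joint would pass 70% of its speed; a pose out of reach is approached as far as the arm can. A call with a gripper value outside its range is refused whole. "grip" is the closure, from -1 (fully open) to 1 (shut), so that 0 is half open, set as the call begins (left out, the last holds). The fingers move at their own pace and stop on an object; "newtons" is the grip in N (left out, the last holds). Time passes only in rows, so rows that do not move let the fingers close. It gives the time, the measured TCP pose, the force, the opening and the grip force at its end, in the units of the state.
- get_obs(): the state, without advancing time (a new reading comes with each control period).
- grab_frame(name): name is "scene" or "top" or "wrist"; returns a dict with "img" (384x512x3 uint8, red, green, blue), "mtx" (3x3 intrinsics, pixels), "eye" and "orientation" of the camera in the world. Camera axes: x right, y down, z forward; pixel columns grow to the right and rows downward; lengths in mm; the calibration is good to about 2 mm. A picture is of the moment at which its call begins. There is no depth.
- close_job(): hands the job in; it is judged then, once.
The state is a dict: "time_s": time; "qpos": joint angles; "joint_vel": joint speeds; "joint_efforts": joint torques, N m; "position": TCP position; "eef_rot": TCP orientation; "ft_force": force on the tool from outside, world axes, zero at the start; "moment": the same for the moment, N m; "width": opening from 0.0 (shut) to 1.0 (fully open); "grasp_force": force on a finger pad.
Only numpy, scipy, OpenCV 4.12 (cv2) and the standard library are available. Lean on these libraries where they do the work, as an engineer would, in place of code of your own. Each camera call takes 0.05 s, during which the arm holds its last target. There are 200 camera calls.

TASK

Draw the double-sided utensil hanger off its slanted wooden drying rest and drape it over the middle of the steel rail, one leg on each side of the bar, upright. The rail's height is adjustable and differs every time, so lower the hanger gently until you feel the bar take it before you let go; it must not be dropped onto the bar or pressed down hard. Leave the tin, the ramekin and the timer where they stand.

Things in the scene. Friction and masses are not known exactly. Their poses are not given: they have to be found in the camera images.
- hanger: Loose double utensil hanger, 110 to 210 g: bare steel strap, 70 mm wide along its y, 4 mm thick, bent to an inverted U. Origin: inner apex of the crown, mid-width; z up out of the crown, y along the bar it will hang on; either way round is right. Inside, the crown is a roof of 45 deg slopes: hung on the bar, the origin rests about 3 mm above the bar's top. It starts astride the rest's paddle, leaning about 20 deg.
- hanger_grip (a point): Middle of the black plastic grip rib on top of the hanger's crown, at x = y = 0, z = 30 mm of the hanger, same axes. The rib is 14 mm thick along x, 50 mm along y, from z = 2 to 44 mm; pinch it across x, coming along the hanger's own z (so tilted about 20 deg at the start).
- hanger_mouth (a point): Middle of the hanger's open mouth, z = -88 mm of the hanger, same axes. Legs: inner faces at x = +-11 mm (22 mm gap), z = -10 to -72 mm; then the feet flare to a mouth about 38 mm wide, with small upturned hooks out to x = +-40 mm; lowest point z = -92 mm. Draw the hanger about 100 mm along its own z to clear the paddle.
- rest: Slanted wooden drying rest, fixed; place and yaw vary. Block 120 (x) x 100 (y) x 30 mm, origin at the centre of the underside, z up. A flat paddle, 17 mm thick and 50 mm wide along y, rises from it and leans 20 deg from vertical towards the rest's own -x (roughly towards the robot). The hanger sits astride it, crown on its upper end.
- paddle_end (a point): Middle of the upper end of the rest's paddle, at x = -13, z = 137 mm of the rest.
- stand: Steel rail stand, fixed; place and yaw vary. Base plate 100 (x) x 260 (y) x 14 mm, origin at the centre of the underside, z up. Two upright sleeves with 28 mm collars at y = +-115 mm reach z = 92 mm; a frame slides out of them, with a level round bar on top, 14 mm diameter, along the stand's y at x = 0, between y = +-115 mm. Nothing stands above the bar.
- stand_mid (a point): Point 125 mm above the stand's origin, at the middle of the bar's length, same axes as the stand: the lowest level that the bar's top can have. The bar's top is set anew each time anywhere from 125 to 175 mm above the worktop; no pose reports it: feel for it or look. The frame is clamped firmly and does not give.
- tin: Bystander: low food tin, 75 mm diameter, 58 mm tall, origin at the centre of the underside.
- ramekin: Bystander: white ramekin, 69 mm diameter, 46 mm tall, origin at the centre of the underside.
- kitchen_timer: Bystander: white kitchen timer with a round top knob, 68 x 68 x 38 mm, origin at the centre of the underside.

How it is judged:
By the outcome, as a careful person would: the job done as asked, in the order asked, and still so for the second after the job is handed in, with the robot touching nothing.
It also fails if it takes over 51 s, if anything falls off the work surface, if the arm or the gripper's body presses on something with over 40 N, if the wrist force passes 120 N, or if a joint passes its speed limit or range.

## Working session

There is one attempt and no reset: what is moved stays moved. The work goes in short steps, Python scripts to look and compute and a tool call to move; the robot and the scene stay as the last step left them, time stands still between calls to the robot, and variables do not carry over. Pictures are saved under pics/ and viewed, at most 13 in all, crops included, and the job is handed in when it is done.

Besides the shell and the picture viewer there is one more tool, called after "Emit:" by a JSON object that holds its "method" and its "body". jog_arm: Moves the arm, as the interface text tells. Its arguments: {"type":"object","properties":{"targets":{"type":"array"},"grip":{"type":"number"},"newtons":{"type":"number"}},"required":["targets"]}

```bash
mkdir -p pics; cat > h.py <<'E'
from plant import *
import numpy as np, cv2, pickle
from scipy.spatial.transform import Rotation as R
def cam(f):
    o=np.array(f["orientation"],float)
    Rm=o if o.shape==(3,3) else R.from_euler('xyz',o).as_matrix()
    return np.array(f["mtx"]),np.array(f["eye"],float),Rm
def ray(f,u,v):
    K,e,Rm=cam(f); d=Rm@np.linalg.inv(K)@np.array([u,v,1.]); return e,d/np.linalg.norm(d)
def onplane(f,u,v,z):
    e,d=ray(f,u,v); return e+d*(z-e[2])/d[2]
def tri(rs):
    A=sum(np.eye(3)-np.outer(d,d) for e,d in rs); b=sum((np.eye(3)-np.outer(d,d))@e for e,d in rs)
    p=np.linalg.solve(A,b); return p,[np.linalg.norm(np.cross(p-e,d)) for e,d in rs]
def proj(f,p):
    K,e,Rm=cam(f); q=K@(Rm.T@(np.array(p)-e)); return q[:2]/q[2]
def snap(n,tag):
    f=grab_frame(n); pickle.dump(f,open(f'{tag}.pkl','wb')); cv2.imwrite(f'pics/{tag}.png',f["img"][:,:,::-1]); return f
def load(tag): return pickle.load(open(f'{tag}.pkl','rb'))
E
python3 - <<'E'
from h import *
np.set_printoptions(precision=3,suppress=True)
fs=[snap(n,n+'0') for n in("scene","top","wrist")]
for f in fs: print(f["eye"],f["orientation"],f["mtx"])
a=np.hstack([cv2.resize(f["img"][:,:,::-1],(400,300)) for f in fs[:2]])
o=get_obs(); print(o["position"],o["eef_rot"],o["ft_force"],o["time_s"],o["width"])
E
```

```text
[-341.212 -947.962 1253.719] [-2.312  0.011 -0.772] [[484.037   0.    256.607]
 [  0.    484.037 193.361]
 [  0.      0.      1.   ]]
[ 289.852  -95.817 1169.514] [-2.926  0.005 -1.585] [[350.207   0.    255.971]
 [  0.    350.207 192.538]
 [  0.      0.      1.   ]]
[ 251.981 -578.1    373.072] [ 2.842  0.002 -1.278] [[293.073   0.    257.113]
 [  0.    293.073 196.831]
 [  0.      0.      1.   ]]
[ 180.33  -598.197  230.886] [-3.141  0.     0.293] [ 1.116 -1.05  -0.988] 0.15 1.000322482834063
```

View pics/scene0.png

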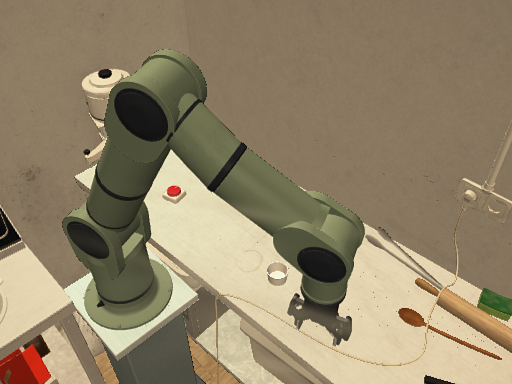

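View pics/top0.png

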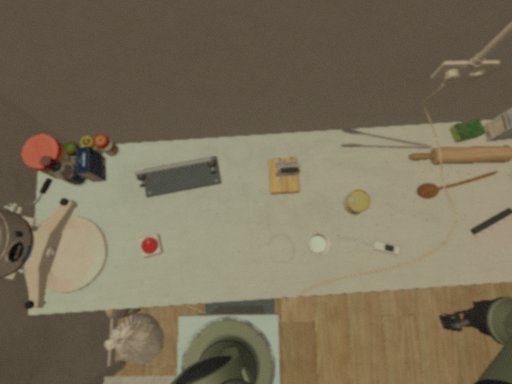

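The scene view is mostly hidden by the arm. The top view shows the stand's dark plate at about (180,177), the rest with the hanger at (285,175), the tin at (357,201), the ramekin at (318,243) and the timer at (150,245).

```bash
python3 - <<'E'
from h import *
np.set_printoptions(precision=1,suppress=True)
f=load('top0')
for n,(u,v,z) in dict(rest=(284,176,30),rib=(288,167,170),stand=(180,177,14),barL=(140,177,120),barR=(216,160,120),tin=(357,201,58),ram=(318,243,46),timer=(150,245,38)).items(): print(n,onplane(f,u,v,z))
c=f["img"][125:225,120:320,::-1]; cv2.imwrite('pics/c1.png',cv2.resize(c,None,fx=4,fy=4,interpolation=cv2.INTER_CUBIC))
E
```

```text
rest [ 594.9 -188.9   30. ]
rib [ 584.9 -190.2  170. ]
stand [601.3 164.9  14. ]
barL [574.7 265.2 120. ]
barR [626.   29.8 120. ]
tin [ 500.3 -419.4   58. ]
ram [ 368.6 -288.7   46. ]
timer [370.7 248.6  38. ]
```

View pics/c1.png

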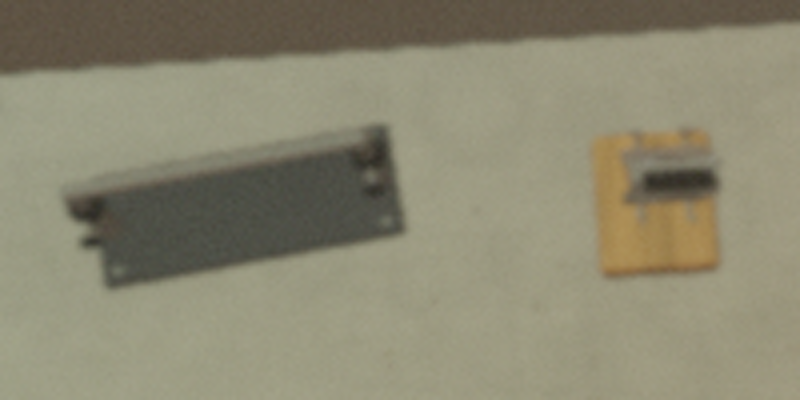

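The crop shows the bar running along the upper edge of the stand, from crop (65,190) to (385,128). The dark rib is at crop (680,180), and the rest is nearly square to the world axes. I'll move to a closer wrist view.

Emit:
{"method": "jog_arm", "body": {"targets": [[36,-28,-8,0,0,0],[36,-28,-8,0,0,0],[36,-28,-8,0,0,0],[36,-28,-8,0,0,0],[36,-28,-8,0,0,0],[36,-28,-8,0,0,0],[36,-28,-8,0,0,0],[36,-28,-8,0,0,0],[36,-28,-8,0,0,0],[36,-28,-8,0,0,0],[36,-28,-8,0,0,0],[36,-28,-8,0,0,0],[0,0,0,0,0,-9],[0,0,0,0,0,-9],[0,0,0,0,0,-9],[0,0,0,0,0,-9],[0,0,0,0,0,-9],[0,0,0,0,0,-9],[0,0,0,0,0,-9],[0,0,0,0,0,-9]]}}

```text
time_s: 2.65
position: [496.9, -152.0, 327.2]
eef_rot: [-3.141, -0.0, 1.555]
ft_force: [-0.7, -0.2, -0.1]
width: 0.998
grasp_force: 0.0
```

```bash
python3 - <<'E'
from h import *
f=snap('wrist','w1'); print(f["eye"],f["orientation"]); o=get_obs(); print(o["position"],o["eef_rot"],o["ft_force"],o["qpos"])
g=snap('scene','s1')
E
```

```text
[497.60947955 -78.24093876 469.43477062] [ 2.84246542e+00  4.58720298e-04 -1.59602453e-02]
[ 496.89005025 -152.01454689  327.12392702] [-3.14117790e+00 -1.20558873e-04  1.56275467e+00] [-0.84023568  0.65358296 -0.27899496] [ 0.56670469  0.28793489 -0.48411894  1.72977818  0.14459417  1.15973506
  0.03347947]
```

View pics/w1.png

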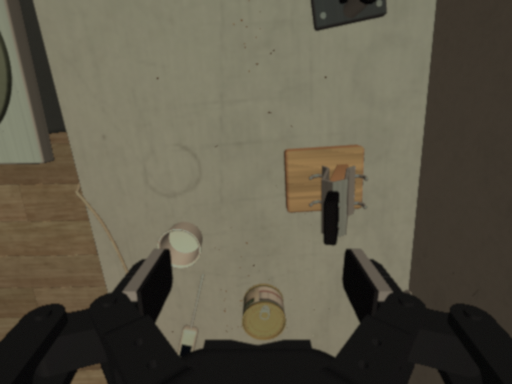

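View pics/s1.png

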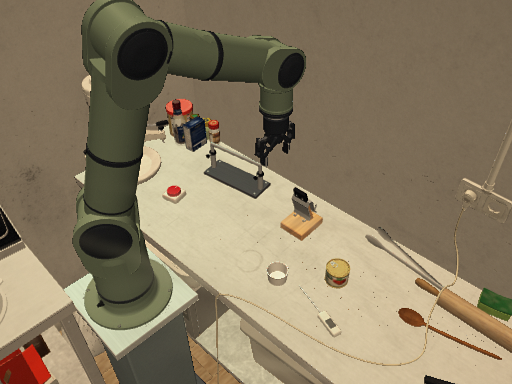

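The wrist view shows the rest block at (325,178) with the black rib at (331,217), and the stand's near end at the top at (345,10). The scene view now shows both hanger (299,200) and bar, from (212,152) to (262,160), clearly.

```bash
python3 - <<'E'
from h import *
np.set_printoptions(precision=1,suppress=True)
def rib(f,box,thr=50):
    x0,y0,x1,y1=box; g=f["img"][y0:y1,x0:x1].max(2); m=(g<thr).astype(np.uint8)
    n,l,s,c=cv2.connectedComponentsWithStats(m); k=1+np.argmax(s[1:,4]); 
    p=np.argwhere(l==k)[:,::-1]+[x0,y0]; r=cv2.minAreaRect(p.astype(np.float32)); return p.mean(0),s[k,4],r,cv2.boxPoints(r)
def wood(f,box):
    x0,y0,x1,y1=box; h=cv2.cvtColor(f["img"][y0:y1,x0:x1],cv2.COLOR_RGB2HSV); m=((h[...,0]>8)&(h[...,0]<24)&(h[...,1]>95)&(h[...,2]>110)).astype(np.uint8)
    p=cv2.findNonZero(m)[:,0]+[x0,y0]; r=cv2.minAreaRect(cv2.convexHull(p.astype(np.float32))); return cv2.boxPoints(r),r
F=dict(w=(load('w1'),(280,140,370,250)),t=(load('top0'),(265,150,305,200)),s=(load('s1'),(280,180,325,240)))
rs=[]
for k,(f,b) in F.items():
    c,a,r,bx=rib(f,b); print(k,'rib',c,a,r,'\n',bx.round(1).tolist()); rs.append(ray(f,*c))
    q,r=wood(f,b); 
    print(' wood',r); print(np.array([onplane(f,*x,30.) for x in q]))
print(tri(rs))
ims=[cv2.resize(f["img"][b[1]:b[3],b[0]:b[2],::-1],(260,300),interpolation=cv2.INTER_CUBIC) for f,b in F.values()]
f=load('s1'); ims2=cv2.resize(f["img"][135:195,190:290,::-1],(780,300)[:2],interpolation=cv2.INTER_CUBIC)
cv2.imwrite('pics/c2.png',np.vstack([np.hstack(ims),ims2]))
E
```

```text
w rib [330.4 217. ] 762 ((330.5, 217.0), (54.0, 15.0), 90.0) 
 [[323.0, 190.0], [338.0, 190.0], [338.0, 244.0], [323.0, 244.0]]
 wood ((325.43804931640625, 177.98211669921875), (64.15066528320312, 77.50688934326172), 87.66268920898438)
[[ 538.7 -137.4   30. ]
 [ 653.7 -134.6   30. ]
 [ 667.  -235.8   30. ]
 [ 544.1 -239.2   30. ]]Traceback (most recent call last):
  File "<stdin>", line 13, in <module>
  File "<stdin>", line 5, in rib
    return _wrapfunc(a, 'argmax', axis=axis, out=out, **kwds)
    return bound(*args, **kwds)
ValueError: attempt to get argmax of an empty sequence
```

```bash
python3 - <<'E'
from h import *
np.set_printoptions(precision=1,suppress=True)
def rib(f,box,thr):
    x0,y0,x1,y1=box; g=f["img"][y0:y1,x0:x1].max(2); m=(g<thr).astype(np.uint8)
    n,l,s,c=cv2.connectedComponentsWithStats(m); k=1+np.argmax(s[1:,4])
    p=np.argwhere(l==k)[:,::-1]+[x0,y0]; r=cv2.minAreaRect(p.astype(np.float32)); return p.mean(0),s[k,4],r,cv2.boxPoints(r)
F=dict(w=(load('w1'),(280,140,370,250),50),t=(load('top0'),(265,150,305,200),85),s=(load('s1'),(280,180,325,240),50))
rs=[]
for k,(f,b,t) in F.items():
    print(k,f["img"][b[1]:b[3],b[0]:b[2]].max(2).min())
    c,a,r,bx=rib(f,b,t); print(k,'rib',c,a,r,'\n',bx.round(1).tolist()); rs.append(ray(f,*c))
print(tri(rs),tri(rs[:2]),tri(rs[::2]))
ims=[cv2.resize(f["img"][b[1]:b[3],b[0]:b[2],::-1],(260,300),interpolation=cv2.INTER_CUBIC) for f,b,t in F.values()]
f=load('s1'); ims2=cv2.resize(f["img"][135:195,190:290,::-1],(780,300),interpolation=cv2.INTER_CUBIC)
cv2.imwrite('pics/c2.png',np.vstack([np.hstack(ims),ims2]))
E
```

```text
w 7
w rib [330.4 217. ] 762 ((330.5, 217.0), (54.0, 15.0), 90.0) 
 [[323.0, 190.0], [338.0, 190.0], [338.0, 244.0], [323.0, 244.0]]
t 52
t rib [289. 170.] 81 ((289.5, 170.0), (17.0, 4.0), 0.0) 
 [[281.0, 172.0], [281.0, 168.0], [298.0, 168.0], [298.0, 172.0]]
s 0
s rib [300.4 194.3] 111 ((300.2794189453125, 194.3676300048828), (17.32135581970215, 7.545937538146973), 30.963754653930664) 
 [[290.8999938964844, 193.10000610351562], [294.79998779296875, 186.6999969482422], [309.6000061035156, 195.60000610351562], [305.79998779296875, 202.10000610351562]]
(array([ 576.1, -194.3,  169.1]), [np.float64(0.8437641897504705), np.float64(1.3192328490453251), np.float64(0.6315024767776104)]) (array([ 573.9, -192.3,  176.5]), [np.float64(0.08609652854262045), np.float64(0.08609652854258731)]) (array([ 575.9, -195.1,  169.4]), [np.float64(0.11002217828786448), np.float64(0.11002217828786857)])
```

View pics/c2.png

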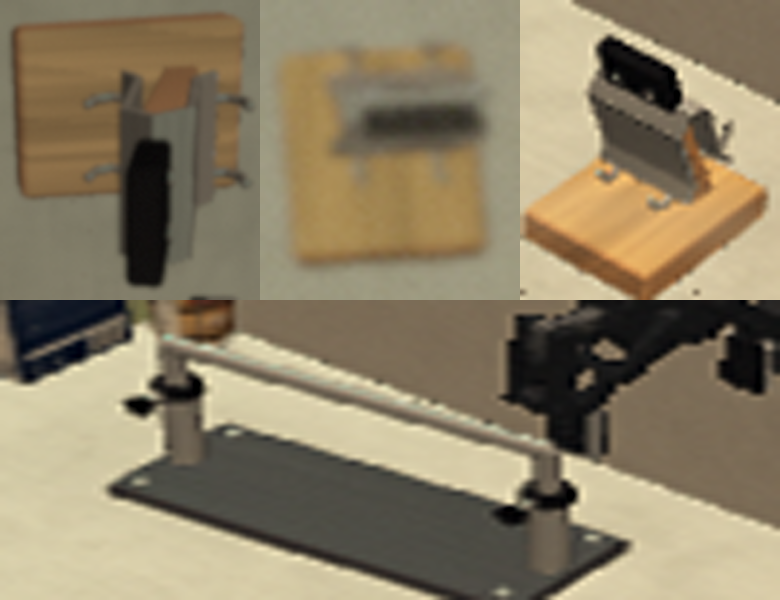

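The crops show the rib sitting squarely on a slightly yawed rest, and the bar in the scene view from about (211,143) to (260,165).

```bash
cat >> h.py <<'E'
def toolR(yaw,tilt): # tool pointing down, x at yaw; tilt about tool x (deg)
    return R.from_euler('xyz',[180,0,yaw],degrees=True)*R.from_rotvec([np.radians(tilt),0,0])
def delta(tcp,Rt):
    o=get_obs(); R0=R.from_euler('xyz',o["eef_rot"]); p=np.array(o["position"])
    print('now',p.round(1),np.degrees(o["eef_rot"]).round(1),'shift tool',R0.inv().apply(np.array(tcp)-p).round(1),'turn',np.degrees((R0.inv()*Rt).as_rotvec()).round(1))
E
python3 - <<'E'
from h import *
np.set_printoptions(precision=1,suppress=True)
t,s=load('top0'),load('s1')
a=tri([ray(t,136.2,172.5),ray(s,211.2,143)]); b=tri([ray(t,216.2,157),ray(s,260.5,165)]); print(a,b,np.linalg.norm(a[0]-b[0]))
Rt=toolR(92.5,-20); z=Rt.apply([0,0,1]); g=np.array([576,-194,172])
print(z); delta(g+19*z-80*z,Rt)
E
```

```text
(array([586. , 275.5, 128.5]), [np.float64(1.1000435574101772), np.float64(1.1000435574103293)]) (array([622.9,  30.8, 140. ]), [np.float64(7.276375044962724), np.float64(7.276375044962823)]) 247.7422675582471
[ 0.3  0.  -0.9]
now [ 496.9 -152.1  327.1] [-180.    -0.    88.9] shift tool [-41.6  59.1  97.8] turn [-20.    0.6  -3.6]
```

Emit:
{"method": "jog_arm", "body": {"targets": [[-10.5,14.8,24.5,0,0,0],[-10.5,14.8,24.5,0,0,0],[-10.5,14.8,24.5,0,0,0],[-10,14.8,24.5,0,0,0],[0,0,0,-7,0.2,-1.2],[0,0,0,-7,0.2,-1.2],[0,0,0,-6,0.2,-1.2],[0,0,0,0,0,0]]}}

```text
time_s: 3.75
position: [553.8, -195.6, 229.0]
eef_rot: [2.794, 0.0, 1.608]
ft_force: [0.7, -0.1, 0.5]
width: 0.999
grasp_force: 0.0
```

```bash
python3 - <<'E'
from h import *
np.set_printoptions(precision=1,suppress=True)
f=snap('wrist','w2'); 
Rt=toolR(92.5,-20); z=Rt.apply([0,0,1]); g=np.array([576,-194,172]); delta(g+19*z,Rt)
print(proj(f,g), proj(f,g+14*-z),proj(f,g+80*z)); print(cam(f)[1],f["orientation"])
E
```

```text
now [ 554.8 -195.3  229.4] [160.1   0.   92.2] shift tool [ 0.6  0.4 80.2] turn [-0.1  0.1 -0.3]
[260.  210.2] [260.2 217. ] [259.3 182.9]
[ 501.9 -123.6  362.7] [ 2.8 -0.3  0. ]
```

View pics/w2.png

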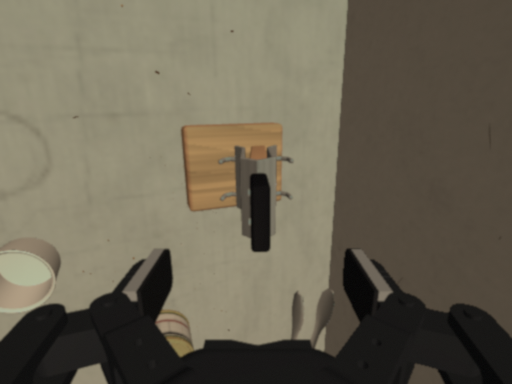

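The wrist view shows the rib at column 260, rows 175–250, exactly where I predicted and centred between the fingers. I'll advance and close.

Emit:
{"method": "jog_arm", "body": {"targets": [[0,0,16,0,0,0],[0,0,16,0,0,0],[0,0,16,0,0,0],[0,0,14,0,0,0],[0,0,10,0,0,0],[0,0,6,0,0,0],[0,0,0,0,0,0]]}}

```text
time_s: 4.68
position: [582.0, -193.7, 155.8]
eef_rot: [2.793, 0.001, 1.613]
ft_force: [1.3, -1.0, -0.1]
width: 1.004
grasp_force: 0.0
```

Emit:
{"method": "jog_arm", "body": {"targets": [[0,0,0,0,0,0],[0,0,0,0,0,0],[0,0,0,0,0,0],[0,0,0,0,0,0],[0,0,0,0,0,0],[0,0,0,0,0,0],[0,0,0,0,0,0],[0,0,0,0,0,0]], "grip": 1, "newtons": 50}}

```text
time_s: 5.68
position: [581.9, -193.7, 155.9]
eef_rot: [2.793, 0.001, 1.613]
ft_force: [-0.8, -1.1, -2.5]
width: 0.15
grasp_force: 52.6
```

Emit:
{"method": "jog_arm", "body": {"targets": [[0,0,-5,0,0,0],[0,0,-8,0,0,0],[0,0,-8,0,0,0],[0,0,-8,0,0,0]]}}

```text
time_s: 6.18
position: [571.9, -194.2, 184.0]
eef_rot: [2.792, 0.001, 1.613]
ft_force: [-0.3, 0.1, -2.2]
width: 0.158
grasp_force: 52.6
```

Emit:
{"method": "jog_arm", "body": {"targets": [[0,0,-10,0,0,0],[0,0,-10,0,0,0],[0,0,-10,0,0,0],[0,0,-10,0,0,0],[0,0,-10,0,0,0],[0,0,-10,0,0,0],[0,0,-15,0,0,0],[0,0,-15,0,0,0],[0,0,0,0,0,0]]}}

```text
time_s: 7.3
position: [541.4, -195.7, 269.2]
eef_rot: [2.791, 0.002, 1.612]
ft_force: [0.3, -0.2, -2.4]
width: 0.156
grasp_force: 52.6
```

```bash
python3 - <<'E'
from h import *
np.set_printoptions(precision=1,suppress=True)
f=snap('wrist','w3'); snap('scene','s2'); o=get_obs(); print(o["ft_force"],o["width"])
# hover above bar mid: TCP such that mouth is clear (lowest -92+? hanger) at bar top 175
Rt=toolR(98.6,0); delta([604,152,345],Rt)
E
```

```text
[-0.2 -0.1 -1.4] 0.15987715004220548
now [ 541.2 -195.5  267.8] [160.    0.1  92.4] shift tool [344.5  99.1 -46.5] turn [20.   1.2 -6.1]
```

Emit:
{"method": "jog_arm", "body": {"targets": [[0,0,-15,0,0,0],[0,0,-15,0,0,0],[0,0,-15,0,0,0],[0,0,0,5,0.3,-1.5],[0,0,0,5,0.3,-1.5],[0,0,0,5,0.3,-1.5],[0,0,0,5,0.3,-1.5],[28,12,-3.5,0,0,0],[28,12,-3.5,0,0,0],[28,12,-3.5,0,0,0],[28,12,-3.5,0,0,0],[28,12,-3.5,0,0,0],[28,12,-3.5,0,0,0],[28,12,-3.5,0,0,0],[28,12,-3.5,0,0,0],[28,12,-3.5,0,0,0],[28,12,-3.5,0,0,0],[0,0,0,0,0,0],[0,0,0,0,0,0]]}}

```text
time_s: 9.78
position: [603.1, 98.0, 345.9]
eef_rot: [-3.141, -0.001, 1.719]
ft_force: [0.2, -0.8, -1.7]
width: 0.156
grasp_force: 52.4
```

```bash
python3 - <<'E'
from h import *
np.set_printoptions(precision=1,suppress=True)
f=snap('wrist','w4'); g=snap('scene','s3'); t=snap('top','t3'); o=get_obs(); print(o["ft_force"],o["width"])
delta([604,152,345],toolR(98.6,0)); print(cam(f)[1])
c=lambda f,x,y,w,h,W,H: cv2.resize(f["img"][y:y+h,x:x+w,::-1],(W,H),interpolation=cv2.INTER_CUBIC)
cv2.imwrite('pics/c4.png',np.vstack([f["img"][:,:,::-1][:360],np.hstack([c(g,190,120,90,80,256,228),c(t,125,130,110,90,256,228)])]))
E
```

```text
[-0.4  0.2 -1.6] 0.1522725688764129
now [603.2  97.6 345.7] [-180.    -0.1   98.4] shift tool [53.7  8.7  0.8] turn [-0.  -0.1 -0.2]
[591.6 170.8 488.3]
```

View pics/c4.png

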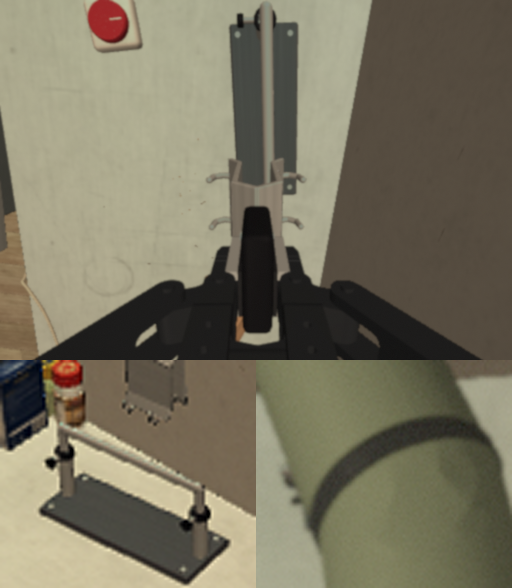

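The wrist view shows the bar from (265,5) to (268,185) over the dark plate, with the hanger held straight at column 256. The scene crop shows the bar clear.

```bash
python3 - <<'E'
from h import *
np.set_printoptions(precision=1,suppress=True)
f=load('w4'); im=f["img"].astype(int); h=f["img"].max(2)
pts=[]
for v in range(45,155,5):
    r=im[v,235:300].max(1); on=np.where(r>115)[0]
    on=on[(on>15)&(on<50)]
    if len(on): pts.append((235+on.mean(),v,len(on)))
pts=np.array(pts); k=np.polyfit(pts[:,1],pts[:,0],1); print(pts[::5],k)
# plate mask
m=((h<100)&(h>45)).astype(np.uint8); m[:, :225]=0; m[:,305:]=0; m[160:]=0; m[:15]=0
print([ (v,np.where(m[v])[0][[0,-1]]) for v in (30,60,90,120,150)])
g=load('s3'); gi=g["img"].max(2)
# bar plane from wrist: rays at two rows
e,d1=ray(f,np.polyval(k,10),10); _,d2=ray(f,np.polyval(k,150),150); n=np.cross(d1,d2)
# scene: for columns, bar rows via brightness ridge; search vertical near crop estimate
for u in range(218,258,6):
    v0=144+(u-213)*22/47
    col=gi[int(v0)-8:int(v0)+9,u]; print(u,int(v0)-8,col.tolist())
for z in (118,143,168):
    print(z,[onplane(f,np.polyval(k,v),v,z) for v in (10,150)])
# plate far end corners at z=14 & scene plate
print('plate',[onplane(f,u,v,14.) for u,v in((230.5,24),(298,22),(234.5,150))])
E
```

```text
[[266.5  45.   10. ]
 [267.5  70.   10. ]
 [267.5  95.   10. ]
 [268.  120.    9. ]
 [268.5 145.    8. ]] [  0.  266.1]
[(30, array([230, 297])), (60, array([231, 296])), (90, array([233, 296])), (120, array([234, 295])), (150, array([236, 295]))]
218 138 [115, 106, 84, 73, 87, 146, 181, 175, 154, 107, 136, 217, 212, 211, 211, 210, 208]
224 141 [117, 114, 140, 214, 211, 210, 196, 163, 137, 98, 122, 216, 212, 209, 210, 207, 207]
230 143 [117, 119, 118, 133, 217, 213, 210, 174, 159, 116, 107, 181, 212, 210, 208, 207, 209]
236 146 [120, 119, 118, 119, 153, 210, 188, 165, 153, 107, 136, 215, 212, 211, 211, 211, 210]
242 149 [117, 117, 118, 115, 135, 216, 187, 163, 133, 99, 123, 217, 211, 207, 206, 209, 209]
248 152 [118, 118, 120, 117, 119, 155, 177, 160, 115, 105, 181, 210, 205, 205, 206, 208, 207]
254 155 [118, 118, 118, 118, 116, 128, 171, 150, 105, 133, 213, 208, 207, 208, 205, 207, 208]
118 [array([586.4, 273.4, 118. ]), array([613.4, 121.5, 118. ])]
143 [array([586.8, 266.5, 143. ]), array([611.9, 124.8, 143. ])]
168 [array([587.1, 259.6, 168. ]), array([610.5, 128.1, 168. ])]
plate [array([537. , 277.4,  14. ]), array([632.2, 294.2,  14. ]), array([565.2,  99.5,  14. ])]
```

```bash
python3 - <<'E'
from h import *
np.set_printoptions(precision=1,suppress=True)
f=load('w4');g=load('s3')
# bar edges in wrist view: rows 10 and 150
e,d1=ray(f,266.4,20); _,d2=ray(f,268.5,145); n=np.cross(d1,d2)
for u,v in ((224,148.7),(236,153.9),(242,156.3),(248,159),(254,162)):
    e2,d=ray(g,u,v); print(u,e2+d*np.dot(n,e-e2)/np.dot(n,d))
delta([606.3,157.5,345],toolR(100,0))
E
```

```text
224 [596.7 213.9 127.9]
236 [606.8 156.7 128.5]
242 [611.8 128.6 129.7]
248 [616.7 101.1 129.5]
254 [621.6  73.9 127.8]
now [603.2  97.6 345.7] [-180.    -0.1   98.4] shift tool [58.8 11.8  0.8] turn [-0.  -0.1 -1.6]
```

Emit:
{"method": "jog_arm", "body": {"targets": [[20,4,0,0,0,-0.8],[20,4,0,0,0,-0.8],[19,3.5,0,0,0,0],[0,0,20,0,0,0],[0,0,25,0,0,0],[0,0,25,0,0,0],[0,0,20,0,0,0],[0,0,0,0,0,0],[0,0,0,0,0,0]]}}

```text
time_s: 11.05
position: [605.3, 159.7, 256.5]
eef_rot: [3.141, -0.002, 1.747]
ft_force: [-0.3, -1.0, -1.6]
width: 0.156
grasp_force: 52.5
```

```bash
python3 - <<'E'
from h import *
np.set_printoptions(precision=1,suppress=True)
f=snap('wrist','w5'); g=snap('scene','s5'); o=get_obs(); print(o["ft_force"],o["width"])
delta([606.3,157.5,255],toolR(100,0)); print(cam(f)[1])
k=[onplane(f,u,v,135.) for u,v in ((257,20),(257,100))]; print(k)
cv2.imwrite('pics/c5.png',np.vstack([f["img"][:300,:,::-1],cv2.resize(g["img"][95:195,180:310,::-1],(512,300),interpolation=cv2.INTER_CUBIC)]))
E
```

```text
[ 0.7 -0.3 -1.2] 0.1511455285231012
now [605.4 159.3 256.6] [179.9  -0.1 100.1] shift tool [-2.   0.5  1.6] turn [ 0.1 -0.1  0.1]
[591.5 232.  398.9]
[array([579.9, 297.1, 135. ]), array([590.6, 237.7, 135. ])]
```

View pics/c5.png

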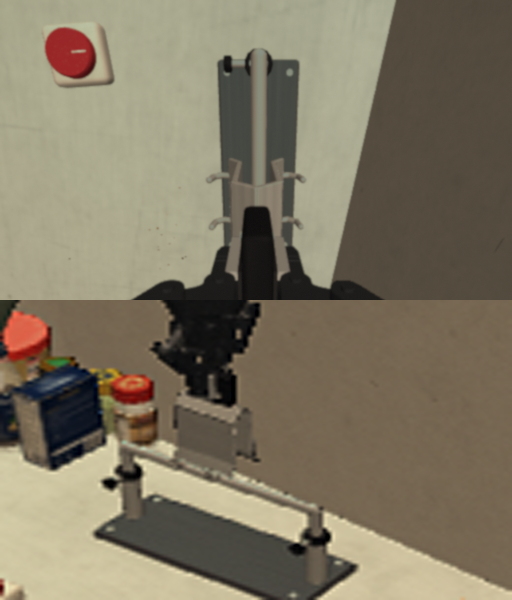

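The bar (column 259) runs straight under the hanger's mouth (column 257), parallel to it. I'll descend and watch the force.

Emit:
{"method": "jog_arm", "body": {"targets": [[0,0.7,8,0,0,0],[0,0,8,0,0,0],[0,0,8,0,0,0],[0,0,8,0,0,0],[0,0,8,0,0,0],[0,0,8,0,0,0]]}}

```text
time_s: 11.9
position: [605.7, 159.0, 207.0]
eef_rot: [-3.141, -0.002, 1.747]
ft_force: [0.4, 0.5, -1.1]
width: 0.153
grasp_force: 52.6
```

Emit:
{"method": "jog_arm", "body": {"targets": [[0,0,8,0,0,0],[0,0,8,0,0,0],[0,0,8,0,0,0],[0,0,8,0,0,0],[0,0,4,0,0,0],[0,0,0,0,0,0],[0,0,0,0,0,0]]}}

```text
time_s: 12.78
position: [605.9, 159.2, 171.8]
eef_rot: [3.141, -0.002, 1.747]
ft_force: [0.2, 0.4, -1.4]
width: 0.153
grasp_force: 52.6
```

Emit:
{"method": "jog_arm", "body": {"targets": [[0,0,2,0,0,0],[0,0,2,0,0,0],[0,0,2,0,0,0],[0,0,2,0,0,0],[0,0,2,0,0,0],[0,0,1,0,0,0],[0,0,1,0,0,0],[0,0,1,0,0,0]]}}

```text
time_s: 13.78
position: [605.8, 159.1, 158.6]
eef_rot: [-3.142, -0.002, 1.747]
ft_force: [0.1, 0.4, -1.2]
width: 0.156
grasp_force: 52.6
```

Emit:
{"method": "jog_arm", "body": {"targets": [[0,0,1,0,0,0],[0,0,1,0,0,0],[0,0,1,0,0,0]]}}

```text
time_s: 14.15
position: [605.7, 159.1, 155.5]
eef_rot: [-3.141, -0.002, 1.747]
ft_force: [0.4, 0.0, -0.7]
width: 0.154
grasp_force: 52.6
```

Emit:
{"method": "jog_arm", "body": {"targets": [[0,0,1,0,0,0],[0,0,1,0,0,0]]}}

```text
time_s: 14.4
position: [605.7, 159.1, 153.5]
eef_rot: [-3.141, -0.002, 1.747]
ft_force: [-0.5, -0.6, -1.3]
width: 0.156
grasp_force: 52.6
```

Emit:
{"method": "jog_arm", "body": {"targets": [[0,0,1,0,0,0],[0,0,0.5,0,0,0]]}}

```text
time_s: 14.65
position: [605.7, 159.1, 152.0]
eef_rot: [-3.141, -0.001, 1.747]
ft_force: [0.3, -0.0, -1.4]
width: 0.154
grasp_force: 52.6
```

Emit:
{"method": "jog_arm", "body": {"targets": [[0,0,0.5,0,0,0],[0,0,0.5,0,0,0]]}}

```text
time_s: 14.9
position: [605.8, 159.1, 151.1]
eef_rot: [-3.141, -0.001, 1.747]
ft_force: [-0.3, 0.2, -1.8]
width: 0.157
grasp_force: 52.6
```

Emit:
{"method": "jog_arm", "body": {"targets": [[0,0,0.5,0,0,0],[0,0,0.5,0,0,0]]}}

```text
time_s: 15.15
position: [605.7, 159.1, 150.1]
eef_rot: [-3.141, -0.001, 1.747]
ft_force: [0.4, 0.6, -1.9]
width: 0.153
grasp_force: 52.6
```

Emit:
{"method": "jog_arm", "body": {"targets": [[0,0,0.5,0,0,0],[0,0,0.5,0,0,0]]}}

```text
time_s: 15.4
position: [606.1, 159.2, 149.4]
eef_rot: [3.141, -0.002, 1.747]
ft_force: [0.7, -0.0, 3.5]
width: 0.152
grasp_force: 53.3
```

Emit:
{"method": "jog_arm", "body": {"targets": [[0,0,0,0,0,0],[0,0,0,0,0,0]]}}

```text
time_s: 15.65
position: [606.1, 159.2, 149.3]
eef_rot: [3.141, -0.002, 1.747]
ft_force: [2.0, 1.1, 3.0]
width: 0.159
grasp_force: 53.3
```

```bash
python3 - <<'E'
from h import *
o=get_obs(); print(o["ft_force"],o["moment"],o["position"])
f=snap('wrist','w6'); g=snap('scene','s6')
cv2.imwrite('pics/c6.png',np.vstack([f["img"][:300,:,::-1],cv2.resize(g["img"][95:195,180:310,::-1],(512,300),interpolation=cv2.INTER_CUBIC)]))
E
```

```text
[2.02928583 1.09908664 2.97485301] [ 0.04804753 -0.74062829  0.06466868] [606.07545613 159.23609484 149.34070032]
```

View pics/c6.png

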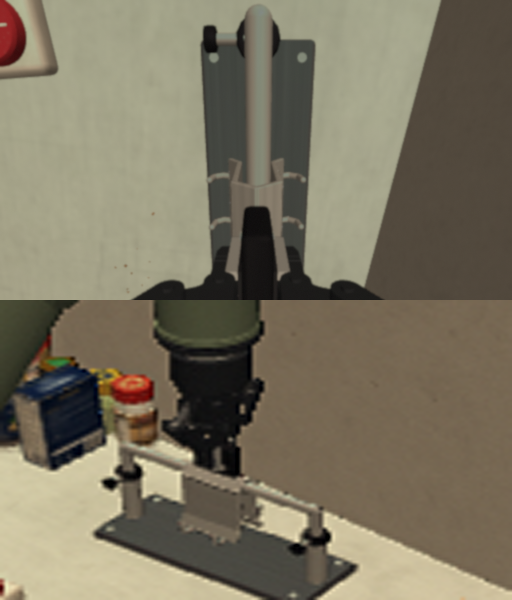

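The bar is between the legs and the crown is on it: the hooks hang below bar level. A small sideways force (+2 N) suggests one slope touches first, so I'll nudge to centre it.

Emit:
{"method": "jog_arm", "body": {"targets": [[0,0.6,0,0,0,0],[0,0,0,0,0,0]]}}

```text
time_s: 16.0
position: [606.3, 159.3, 149.1]
eef_rot: [-3.141, -0.002, 1.747]
ft_force: [1.6, 0.5, 3.0]
width: 0.16
grasp_force: 53.2
```

Emit:
{"method": "jog_arm", "body": {"targets": [[0,0,0.3,0,0,0],[0,0,0,0,0,0]]}}

```text
time_s: 16.25
position: [606.5, 159.3, 148.9]
eef_rot: [3.141, -0.002, 1.747]
ft_force: [2.7, 0.3, 4.7]
width: 0.155
grasp_force: 53.6
```

Emit:
{"method": "jog_arm", "body": {"targets": [[0,0.8,0,0,0,0],[0,0.5,0,0,0,0],[0,0,0,0,0,0]]}}

```text
time_s: 16.62
position: [607.1, 159.4, 148.5]
eef_rot: [-3.14, -0.001, 1.747]
ft_force: [-1.8, -0.5, 1.3]
width: 0.154
grasp_force: 53.0
```

Emit:
{"method": "jog_arm", "body": {"targets": [[0,-0.3,0.2,0,0,0],[0,0,0,0,0,0]], "newtons": 20}}

```text
time_s: 16.88
position: [607.1, 159.4, 148.5]
eef_rot: [-3.141, -0.001, 1.747]
ft_force: [-2.8, 0.1, 1.9]
width: 0.16
grasp_force: 53.1
```

Emit:
{"method": "jog_arm", "body": {"targets": [[0,0,0,0,0,0],[0,0,0,0,0,0],[0,0,0,0,0,0],[0,0,0,0,0,0],[0,0,0,0,0,0]], "grip": 0}}

```text
time_s: 17.5
position: [607.3, 159.4, 148.6]
eef_rot: [-3.141, -0.002, 1.747]
ft_force: [0.5, 0.9, 0.1]
width: 0.497
grasp_force: 0.0
```

Emit:
{"method": "jog_arm", "body": {"targets": [[0,0,-6,0,0,0],[0,0,-8,0,0,0],[0,0,-12,0,0,0],[0,0,-16,0,0,0],[0,0,-20,0,0,0],[0,0,-20,0,0,0],[0,0,-20,0,0,0],[0,0,0,0,0,0],[0,0,0,0,0,0],[0,0,0,0,0,0],[0,0,0,0,0,0]]}}

```text
time_s: 18.88
position: [607.2, 159.2, 250.1]
eef_rot: [-3.141, -0.001, 1.747]
ft_force: [0.2, -0.2, -0.1]
width: 0.502
grasp_force: 0.0
```

```bash
python3 - <<'E'
from h import *
f=snap('wrist','w7'); g=snap('scene','s7'); print(get_obs()["ft_force"])
cv2.imwrite('pics/c7.png',np.vstack([f["img"][:300,:,::-1],cv2.resize(g["img"][95:195,180:310,::-1],(512,300),interpolation=cv2.INTER_CUBIC)]))
E
```

```text
[-0.0607958  -0.32936569 -0.46704416]
```

View pics/c7.png

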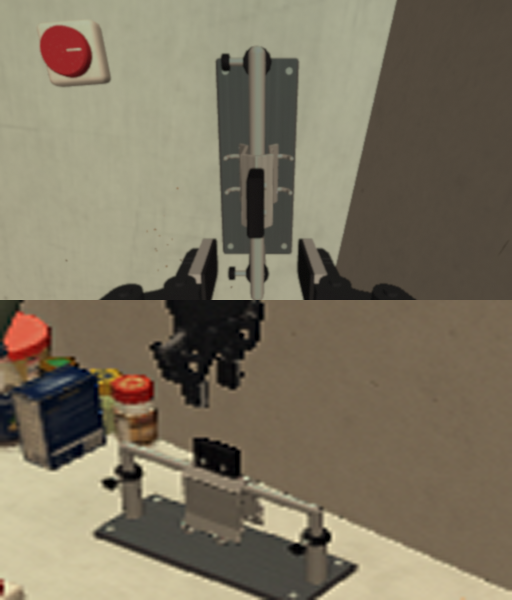

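The hanger sits upright astride the bar: rib at (256,203) in the wrist view, about mid-rail, with the gripper well clear.

```bash
python3 -c "
from plant import *
print(close_job())"
```

```text
the job is handed in; nothing more can be done
None
```

The hanger hangs upright over the middle of the rail, one leg on each side of the bar; I lowered it until the bar took it (upward wrist force no more than about 5 N), released it and handed in at about 19 s, never going near the tin, ramekin or timer.

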